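# Snap the vent cap onto the mould and hold it home

### The arm

A 7-joint arm with a two-finger parallel gripper is mounted at the origin on a cart in front of the work surface, level with it; the furniture and walls round the work are solid. World frame = base frame: x ahead of the robot, y to its left, z up, the work surface at z = 0. Lengths are in m, angles in rad, forces in N, time in s.
With the tool pointing down it reaches from about 0.35 to 0.9 m from the base axis. Payload 19.9 kg.
Tool frame: the origin (TCP) lies between the finger pads; the fingertips stand 19 mm ahead of it and the grasp point (between the pads) is the TCP; z points along the fingers, y is the direction in which the jaws open and shut (so a half turn about z gives the same grasp; the last joint's range is limited). The gripper opens to 94 mm and grips with 3 to 60 N. Pads are 16 mm wide; open, the fingers measure 119 mm over their backs; the gripper's body (75 mm by 177 mm) begins 78 mm behind the grasp point.
Start: joints at [-1.288, 0.417, -0.01, 1.614, 0.005, 1.111, -0.053], TCP at [0.199, 0.593, 0.224] pointing down, gripper open.
Joint ranges: [-2.81, 2.81], [-0.39, 2.02], [-1.27, 1.25], [0.06, 2.57], [-1.19, 4.33], [0.19, 2], [-2.82, 2.82]. Speed limits (rad/s): [1.89, 1.89, 2.39, 2.39, 3.01, 3.01, 3.01].

### API

Orientations are given as a 3x3 rotation matrix whose columns are the frame's x, y, z axes.
In Python, from rig import robot gives the robot as it stands. Calls block until the motion is done:
- robot.move_ptp(position, orientation): joint-space move of the TCP to a pose.
- robot.move_linear(position, velocity=0.15, frame=None, threshold=None): straight line of the TCP; frame=None keeps the orientation; velocity is the mean speed in m/s. With threshold (N) it stops when the force on the tool has changed by that much, and returns True; else False.
- robot.goto_joints(angles): joint-space move.
- robot.gripper_to(opening): finger opening in m; the grip force is fixed at half the most; returns when the fingers have stopped.
- robot.pause(seconds).
- robot.ik(position, orientation): joint angles nearest the present ones, or None.
- robot.get_state(): the state.
- robot.grab_frame(name): name is "scene" or "top"; returns the picture (400x640x3 uint8, red, green, blue); there is no depth.
- robot.camera_info(name): a dict with "fx", "fy", "cx", "cy" (pixels), "dist" ([k1, k2, p1, p2, k3] as OpenCV has them; the pictures are not rectified), "rvec" (rotation vector, rad) and "tvec" (3), from world to camera coordinates, as OpenCV has them. Camera axes: x right, y down, z forward; pixel columns grow to the right and rows downward; lengths in m; the calibration is good to about 2 mm. A picture is of the moment at which its call begins. camera_info takes no time and is no camera call.
A pose or a line that the arm cannot do raises robot.PlanningError and nothing moves.
- robot.sign_off(): hands the job in, once; it reports no verdict.
The state is a dict: "time": time; "qpos": joint angles; "joint_vel": joint speeds; "effort": joint torques, N m; "ee_pos": TCP position; "tool_rot": TCP orientation; "force": force on the tool from outside, world axes, zero at the start; "moment": the same for the moment, N m; "opening": finger opening in m.
Only numpy, scipy, OpenCV 4.12 (cv2) and the standard library are available. Lean on these libraries where they do the work, as an engineer would, in place of code of your own. Each camera call takes 0.05 s, during which the arm holds its last target. There are 200 camera calls.

### The job

Close the vent of the metal mould: lift the snap cap with the stem off the free-spinning turntable and press it straight down onto the stud on top of the mould until it clicks. Keep pressing after the click, so that the sprung seal ring is squeezed fully home, and finish like that, with the gripper still on the cap and holding it down. Leave the cast knob standing on the turntable and do not disturb the other things on the bench.

Things in the scene. Friction and masses are not known exactly. Their poses are not given: they have to be found in the camera images.
- snap_cap: loose grey cap, about 50 g, mouth down on the turntable: skirt 44 mm in diameter (47 over thin ribs), 22 mm high; on it a round stem to grip, 24 mm in diameter, 28 mm high. Fingertips can push on the flat 10 mm ledge round the stem. Inside: a lip of bore 26 mm, 3 mm high, at the mouth, above it a bore 34 mm wide, 15 mm deep. Origin: centre of the underside; z up the stem. Any turn fits
- turntable: turntable for finishing work: fixed black foot, round metal platter 210 mm in diameter, its top 28 mm above the bench. The platter turns freely on a vertical axis through the origin (a touch off-centre turns it). Origin: centre of the foot's underside on the bench
- cast_part: red cast knob standing on the turntable, foot 55 mm wide, 44 mm high; a bystander to leave standing there (it may ride round with the platter). Origin: centre of its underside
- mould_box: closed metal mould, fixed to the bench, 110 x 90 mm and 36 mm high, with a screw in each corner and the vent stud in the middle of its top. Origin: centre of its underside; x along the 110 mm side, z up
- stud_seat (a point): point on the stud's axis level with the flat metal shoulder round its foot (disc 52 mm in diameter), 41 mm above the bench; z up. Here the cap's origin lies when fully home. The stud is 22.4 mm in diameter and 16.5 mm high from here, its tip tapered to 14 mm
- catches (a point): point on the stud's axis, 6.5 mm above stud_seat, level with the undersides of three sprung catches that stick out to 32 mm in diameter, ramped on top. A cap going down meets them with its origin about 11 mm above stud_seat, needs 8 to 15 N at the most and clicks under them at about 3.5 mm, where the resistance drops to a few newtons; then it cannot come off
- seal_ring (a joint): sprung black seal ring round the stud, 40 mm in diameter: travel down in m. 0 = up (its top is 4 mm above the shoulder); 0.004 = squeezed level with the shoulder by the cap. Just clicked on and let go, the cap leaves it at about 0.0005; it springs back with 3 N per mm, so holding it fully home takes about 13 N of steady push
- marker_black: marker pen, 135 mm long and 17 mm thick, lying at the front of the bench; a bystander
- cup_pink: clear cup with pink contents, 66 mm wide and 80 mm high, standing behind the mould; a bystander
- bottle_nozzle: small bottle with a pointed nozzle, 40 mm wide and 120 mm high, standing behind and left of the turntable; a bystander
Things that resemble listed ones, but are neither listed nor needed, are in the scene too. What is shaped like the snap_cap but turquoise is not meant.

How it is judged:
On the way, in this order (a step that is already met when the one before it is completed fails the run):
1. the cap is lifted clear of the turntable (z of snap_cap in the frame of turntable above 0.045 m and contact force between snap_cap and turntable below 0.01 N and contact force between the fingers and snap_cap above 0.5 N), for 0.2 s.
2. the cap has clicked onto the stud (horizontal distance between snap_cap and stud_seat below 0.004 m and angle between snap_cap's own z axis and vertical below 0.08 rad and z of snap_cap in the frame of stud_seat below 0.0037 m), for 0.1 s.
At the end, for the whole second after the job is handed in: The cap sits upright on the stud (within 4 mm and 0.08 rad), its underside within 2 mm of the shoulder, and the gripper, still touching it with over 3 N, holds the seal ring at least 3 mm down, all at rest through the last second; the cast knob still stands on the turntable (horizontal distance between snap_cap and stud_seat below 0.004 m and angle between snap_cap's own z axis and vertical below 0.08 rad and z of snap_cap in the frame of stud_seat below 0.002 m and value of joint seal_ring above 0.003 m and contact force between the fingers and snap_cap above 3 N and linear speed of snap_cap below 0.01 m/s and z of cast_part in the frame of turntable above 0.02 m and angle between cast_part's own z axis and vertical below 0.2 rad); the arm keeps its last pose, push and grip.
It fails at once if the cast knob is tipped or knocked off the turntable (angle between cast_part's own z axis and vertical above 0.5 rad or z of cast_part in the frame of turntable below 0.015 m).
It fails at once if the marker pen lying in front is disturbed (distance of marker_black from where it was at the start of the episode above 0.03 m).
It fails at once if the cup is disturbed (distance of cup_pink from where it was at the start of the episode above 0.03 m or angle between cup_pink's own z axis and vertical above 0.5 rad).
It fails at once if the nozzle bottle is disturbed (distance of bottle_nozzle from where it was at the start of the episode above 0.03 m or angle between bottle_nozzle's own z axis and vertical above 0.5 rad).
It also fails if it takes over 48 s, if anything falls off the work surface, if the arm or the gripper's body presses on something with over 40 N, if the wrist force passes 120 N, or if a joint passes its speed limit or range.

## Working session

There is one attempt and no reset: what is moved stays moved. The work goes in short steps, each a Python script; the robot and the scene stay as the last script left them, time stands still between calls to the robot, and variables do not carry over. Pictures are saved under pics/ and viewed, about 8 in all and at most 12, crops included, and the job is handed in when it is done.

```bash
mkdir -p pics; python3 - <<'E'
from rig import robot
import cv2
for n in("scene","top"):
    cv2.imwrite(f"pics/{n}0.png",robot.grab_frame(n)[:,:,::-1]); print(robot.camera_info(n))
s=robot.get_state();print(s['time'],s['force'],s['tool_rot'])
E
```

```text
{'fx': 427.3270671868342, 'fy': 427.3270671868342, 'cx': 319.1010935125167, 'cy': 196.1009282758724, 'dist': array([-0.11435252,  0.        ,  0.        ,  0.        ,  0.        ]), 'rvec': array([ 2.03290312, -0.64110368,  0.33773782]), 'tvec': array([-0.5174276 ,  0.14689653,  0.82594588])}
{'fx': 367.17220466096796, 'fy': 367.17220466096796, 'cx': 319.58467171925463, 'cy': 205.47383329308917, 'dist': array([-0.00394216,  0.        ,  0.        ,  0.        ,  0.        ]), 'rvec': array([ 2.20155916, -2.1456615 ,  0.12241403]), 'tvec': array([-0.1825194 ,  0.50557065,  0.89656232])}
0.1 [-0.27064063  0.10342021 -0.46819638] [[-9.48039022e-01  3.18153922e-01 -3.06549502e-04]
 [ 3.18154065e-01  9.48038409e-01 -1.07999878e-03]
 [-5.29851456e-05 -1.12141096e-03 -9.99999370e-01]]
```

View pics/scene0.png

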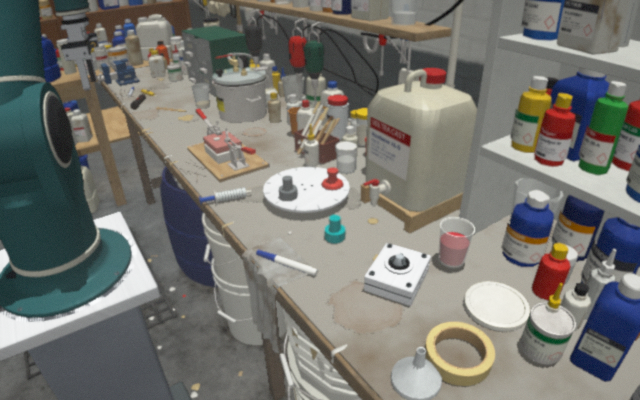

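View pics/top0.png

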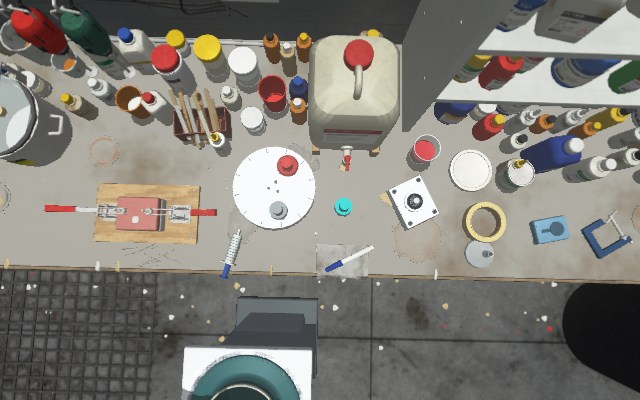

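Candidates: the grey cap on the turntable (top 279,210; scene 288,187), the turquoise lookalike (343,207), the red knob (287,165), and the grey funnel (480,253). I choose the grey one on the platter and will check it in enlarged crops, along with the stud.

```bash
python3 - <<'E'
import cv2,numpy as np
t=cv2.imread("pics/top0.png");s=cv2.imread("pics/scene0.png")
def c(im,u,v,n=25): return cv2.resize(im[v-n:v+n,u-n:u+n],(400,300) if 0 else (300,300),interpolation=cv2.INTER_CUBIC)
cv2.imwrite("pics/crops.png",np.vstack([np.hstack([c(t,279,205),c(t,415,201)]),np.hstack([c(s,290,190),c(s,400,265)])]))
E
```

```text
(no output)
```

View pics/crops.png

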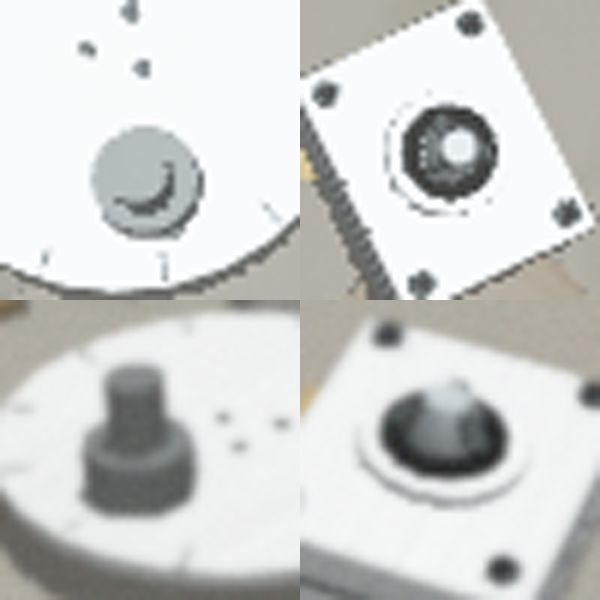

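Crop check: the grey part has a ribbed skirt and a round stem, so it is the snap cap. The ledge centre is at top (278.1,209.8) and the stem top at scene (287.2,177.9). The stud's ring centre is at top (414.5,200.9) and scene (398.6,261.6).

```bash
cat > h.py <<'E'
import cv2,numpy as np
from rig import robot
def cam(n):
    c=robot.camera_info(n);K=np.array([[c['fx'],0,c['cx']],[0,c['fy'],c['cy']],[0,0,1.]])
    return K,c['dist'],c['rvec'],c['tvec']
def at(n,uv,z):
    K,d,r,t=cam(n);R=cv2.Rodrigues(r)[0]
    p=cv2.undistortPoints(np.array([[uv]],float),K,d)[0,0]
    C=-R.T@t; v=R.T@np.array([*p,1]); return C+v*(z-C[2])/v[2]
def px(n,P):
    K,d,r,t=cam(n);return cv2.projectPoints(np.array(P,float).reshape(-1,1,3),r,t,K,d)[0][:,0]
E
python3 - <<'E'
from h import *
np.set_printoptions(precision=4,suppress=True)
print("cap",at("top",(278.1,209.8),.05),at("scene",(287.2,177.9),.078))
print("stud",at("top",(414.5,200.9),.045),at("scene",(398.6,261.6),.045))
for n,u,z in(("pl",(274,187.5),.028),("knob",(287,165),.06),("cup",(425,150),.08),("pen1",(327,271),.01),("pen2",(372,248),.01),("turq",(343,207),.05),("jug tap",(347,165),.05),("bottle",(216,140),.12)): print(n,at("top",u,z))
E
```

```text
cap [ 0.4944 -0.0681  0.05  ] [ 0.4936 -0.0692  0.078 ]
stud [ 0.5258 -0.404   0.045 ] [ 0.5239 -0.4055  0.045 ]
pl [ 0.5525 -0.0534  0.028 ]
knob [ 0.6042 -0.0869  0.06  ]
cup [ 0.646  -0.4202  0.08  ]
pen1 [ 0.3466 -0.1924  0.01  ]
pen2 [ 0.407  -0.3052  0.01  ]
turq [ 0.5055 -0.2268  0.05  ]
jug tap [ 0.6105 -0.2347  0.05  ]
bottle [0.6453 0.0729 0.12  ]
```

```bash
cat >> h.py <<'E'
def ori(a):
    y=np.array([np.cos(a),np.sin(a),0]);z=np.array([0,0,-1.]);return np.column_stack([np.cross(y,z),y,z])
def snap(n,name,u,v,w=60,h=45,k=6):
    im=robot.grab_frame(n)[:,:,::-1]; im=im[v-h:v+h,u-w:u+w]
    return cv2.resize(im,None,fx=k,fy=k,interpolation=cv2.INTER_CUBIC)
E
python3 - <<'E'
from h import *
np.set_printoptions(precision=3,suppress=True)
a=np.arctan2(.015,.058)
for b in (a,a+np.pi): print(b,robot.ik([.494,-.0687,.2],ori(b)),robot.ik([.525,-.405,.15],ori(b)))
b=min((a,a+np.pi),key=lambda b:(lambda q:9 if q is None else abs(q[6]))(robot.ik([.494,-.0687,.2],ori(b))))
robot.move_ptp([.494,-.0687,.23],ori(b)); robot.gripper_to(.05)
robot.move_linear([.494,-.0687,.112])
cv2.imwrite("pics/hov.png",np.vstack([snap("scene","",290,185,50,25,8),snap("top","",279,205,50,25,8)][:2]))
s=robot.get_state();print(b,s['time'],s['ee_pos'],s['opening'],s['force'])
E
```

```text
0.25307565216460226 [-0.618  0.289  0.821  1.969 -0.252  0.988  0.575] [ 0.092  0.683  0.777  1.597 -0.525  1.082  1.262]
3.3946683057543954 [-0.811  0.383  1.091  1.973 -0.399  1.022 -2.424] [-0.061  0.831  1.08   1.602 -0.776  1.193 -1.702]
0.25307565216460226 4.525 [ 0.495 -0.069  0.113] 0.050093034899509226 [ 0.53  -0.081  0.461]
```

View pics/hov.png

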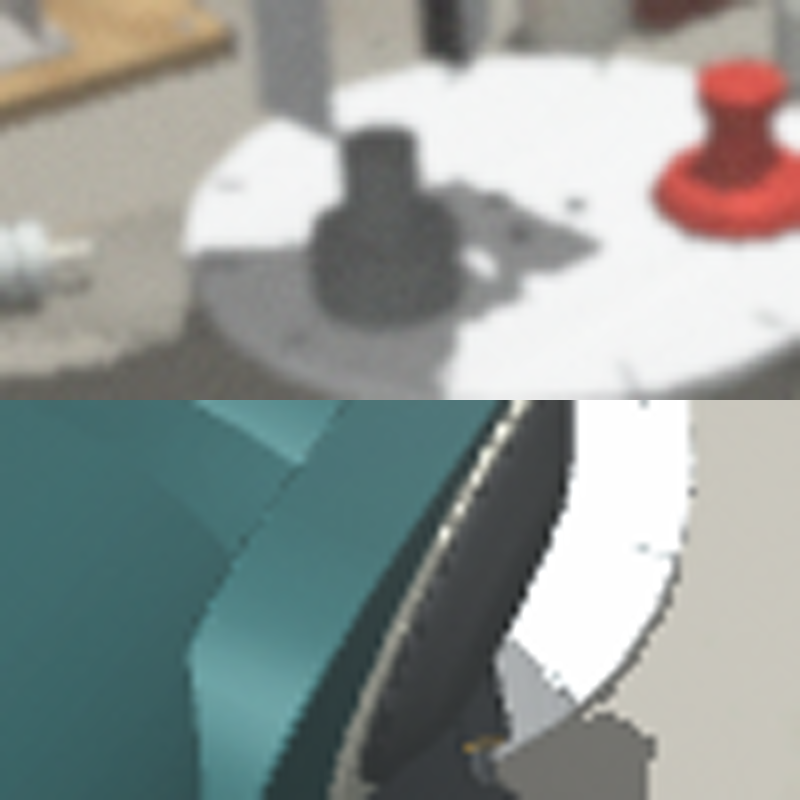

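The scene view shows the fingertips at crop (295,130) and (455,62). Their midpoint, x≈374, is above the stem at x≈378, so the aim is good. I'll descend and grip.

```bash
python3 - <<'E'
from h import *
np.set_printoptions(precision=4,suppress=True)
def p(m):
    s=robot.get_state();print(m,round(s['time'],2),s['ee_pos'],s['opening'],s['force'])
print(robot.move_linear([.494,-.0687,.0695],velocity=.04,threshold=4));p("down")
robot.gripper_to(0.0);p("grip")
robot.move_linear([.494,-.0687,.15],velocity=.08);p("up"); robot.pause(.2)
cv2.imwrite("pics/lift.png",np.vstack([snap("scene","",290,170,50,37,8)]))
E
```

```text
False
down 5.74 [ 0.4941 -0.0687  0.0697] 0.050248152797273 [ 0.8071 -0.3032  0.212 ]
grip 6.28 [ 0.4941 -0.0687  0.0695] 0.023527904444440598 [-0.1151  0.1957  2.0388]
up 7.43 [ 0.4937 -0.0686  0.1496] 0.023532777509571317 [ 0.4675  0.0822 -0.9631]
```

View pics/lift.png

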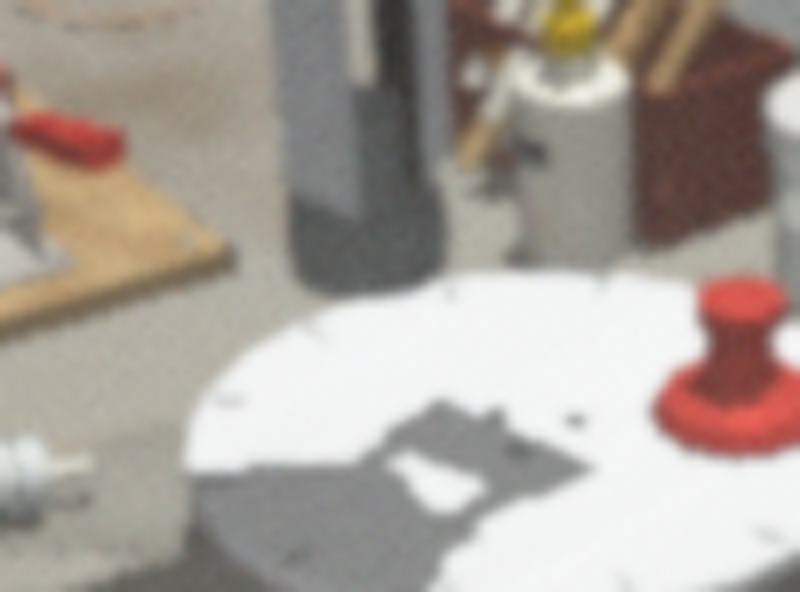

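The cap is held upright (skirt at crop 365,240, opening 23.5 mm) and the red knob still stands. I'll carry it over to the stud.

```bash
python3 - <<'E'
from h import *
np.set_printoptions(precision=4,suppress=True)
robot.move_linear([.525,-.4048,.15],velocity=.15)
robot.move_linear([.525,-.4048,.114],velocity=.08);robot.pause(.3)
s=robot.get_state();print(s['time'],s['ee_pos'],s['opening'],s['force'])
x,y,_=s['ee_pos']
print("skirt bottom centre",px("scene",[x,y,.0725]), px("scene",[x,y,.041]),px("top",[x,y,.0945]))
cv2.imwrite("pics/st_s.png",snap("scene","",400,250,40,30,10))
cv2.imwrite("pics/st_t.png",snap("top","",415,200,50,37,8))
E
```

```text
10.9833 [ 0.5251 -0.4049  0.1143] 0.0230618101785423 [ 0.3786  0.1557 -0.6927]
skirt bottom centre [[400.147  249.1427]] [[398.6729 262.9012]] [[420.5442 198.7878]]
```

View pics/st_s.png

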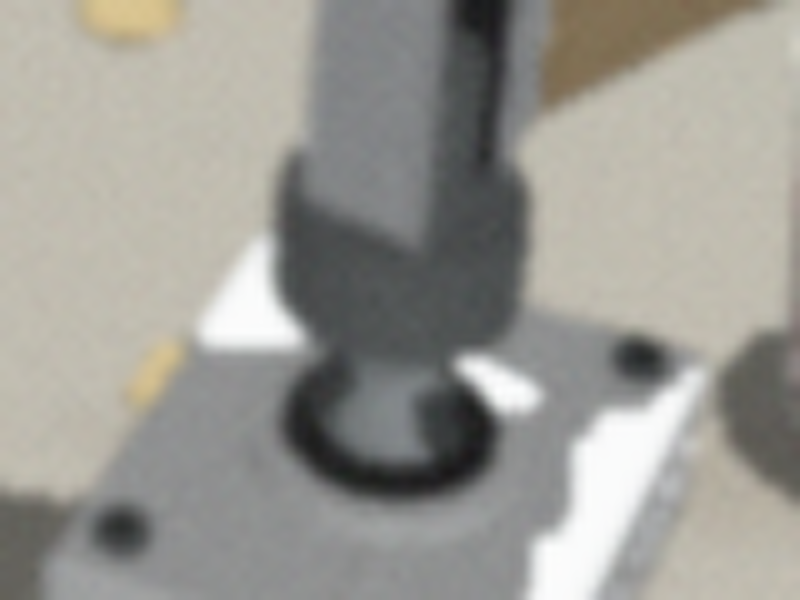

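View pics/st_t.png

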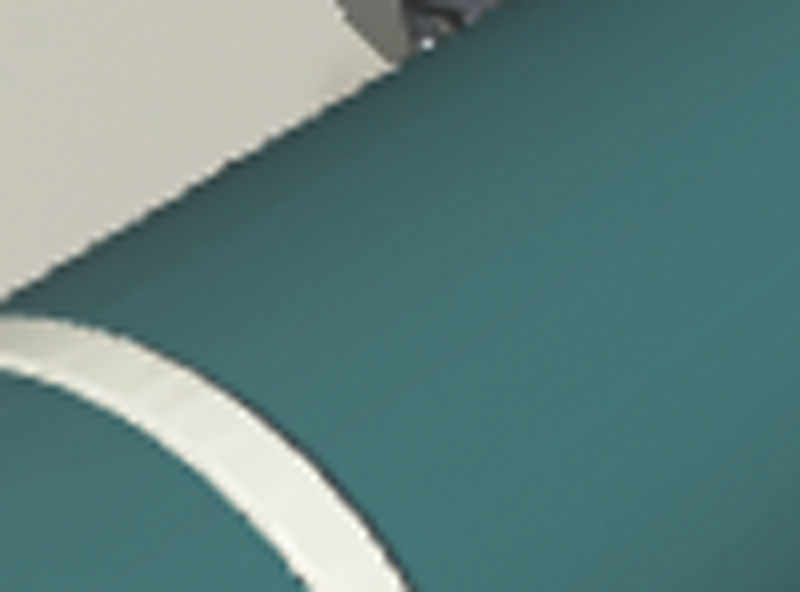

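The top view is blocked by the arm. In the scene view the skirt spans crop x 278–527 with its lowest point at y≈362, and the ring spans x 283–496 with its lowest point at y≈497. I'll compare these with predicted outlines.

```bash
python3 - <<'E'
from h import *
np.set_printoptions(precision=1,suppress=True)
t=np.linspace(0,2*np.pi,200)
def ext(r,z,c=(.5251,-.4049)):
    p=(px("scene",np.column_stack([c[0]+r*np.cos(t),c[1]+r*np.sin(t),0*t+z]))-[360,220])*10+4.5
    return p.min(0),p.max(0)
zb=.1143-.0415
for n,r,z in(("skirt bot",.022,zb),("ribs bot",.0235,zb),("ledge",.022,zb+.022),("ring top",.020,.045),("ring bot",.02,.041),("should",.026,.041)): print(n,*ext(r,z))
e=ext(.02,.045);
for d in((.002,0),(0,.002)): print(d,ext(.02,.045,(.5251+d[0],-.4049+d[1])))
g=cv2.cvtColor(cv2.imread("pics/st_s.png"),6)
print("col 400",g[320:420:5,400],"\n",g[460:540:4,390]); print("row435",g[435,270:310:3],g[435,470:510:3]);print("row250",g[250,265:300:3],g[250,505:540:3])
E
```

```text
skirt bot [281.1 219.2] [531.7 373.8]
ribs bot [272.6 214.2] [540.3 379.3]
ledge [289.6 120.5] [544.3 272.7]
ring top [281.6 346.5] [504.9 489.4]
ring bot [280.1 363.5] [502.8 506.7]
should [246.8 343. ] [536.3 529.3]
(0.002, 0) (array([289.9, 342.5]), array([512.9, 485. ]))
(0, 0.002) (array([274.2, 341. ]), array([497.1, 483.4]))
col 400 [ 86  85  85  85  83  82  83  88  92 100 107 116 122 128 131 133 134 134
 134 134] 
 [ 97  80  62  51  40  33  33  40  53  73  90 108 126 136 148 155 160 163
 162 160]
row435 [135 129 119 109  98  83  69  59  48  41  38  38  35  32] [ 33  32  31  30  32  40  48  56  70  88 101 115 128 136]
row250 [216 202 186 165 141 123 107  90  82  80  76  72] [ 78  78  78  81  87  93 103 120 136 150 166 177]
```

The cap sits about 0.7 mm off the stud axis, well inside the 1.8 mm clearance. I'll make a small correction, then descend with guards.

```bash
python3 - <<'E'
from h import *
np.set_printoptions(precision=4,suppress=True)
def p(m):
    s=robot.get_state();print(m,round(s['time'],2),s['ee_pos'],s['force'],s['moment'])
x,y=.5256,-.4052
robot.move_linear([x,y,.114],velocity=.02);p("hov")
print(robot.move_linear([x,y,.095],velocity=.03,threshold=5));p("catch top")
robot.pause(.2);p("settled")
E
```

```text
hov 11.33 [ 0.5257 -0.4052  0.114 ] [ 0.3702  0.6406 -0.4334] [-0.1079 -0.0094 -0.0184]
False
catch top 12.12 [ 0.5256 -0.4053  0.0951] [-0.4905 -0.1778  0.3627] [-0.3184  0.1124 -0.0081]
settled 12.32 [ 0.5256 -0.4052  0.0951] [ 0.5329 -0.9609 -1.0372] [-0.2883  0.1422 -0.0379]
```

```bash
python3 - <<'E'
from h import *
np.set_printoptions(precision=4,suppress=True)
x,y=.5256,-.4052
for z in (.092,.090,.088,.086,.085,.084,.083,.082):
    h=robot.move_linear([x,y,z],velocity=.015,threshold=30);robot.pause(.1)
    s=robot.get_state();print(z,h,round(s['time'],2),s['ee_pos'],s['force'])
    if h or s['force'][2]>25:break
cv2.imwrite("pics/p1.png",snap("scene","",400,255,40,30,10))
E
```

```text
0.092 False 12.77 [ 0.5258 -0.4054  0.0922] [ 1.3686 -1.7796  3.5278]
0.09 False 13.15 [ 0.5259 -0.4056  0.0904] [-0.3911 -1.8802  6.3475]
0.088 False 13.53 [ 0.5255 -0.4053  0.0878] [ 1.6848 -3.7063 -1.6068]
0.086 False 13.92 [ 0.5256 -0.4052  0.086 ] [ 0.5966 -1.7787  2.0335]
0.085 False 14.27 [ 0.5256 -0.4052  0.0851] [-0.8253 -1.1447  3.7719]
0.084 False 14.62 [ 0.5256 -0.4052  0.0842] [-0.5734 -1.2992  6.9973]
0.083 False 14.97 [ 0.5256 -0.4052  0.0833] [-2.0677 -0.1113  9.1878]
0.082 False 15.32 [ 0.5256 -0.4053  0.0826] [-3.5947  0.8701 12.9885]
```

View pics/p1.png

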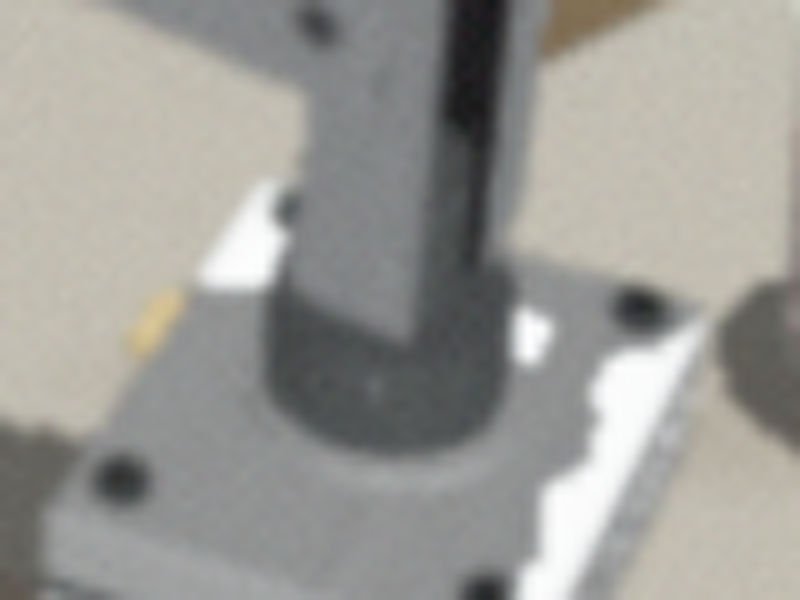

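The force rose to about 6 N, dropped at TCP z≈0.088 (the click), then climbed at about 3 N/mm (the seal ring). The view shows the cap upright on the shoulder, with no black ring visible. I'll push on to the hard stop for margin.

```bash
python3 - <<'E'
from h import *
np.set_printoptions(precision=4,suppress=True)
x,y=.5256,-.4052
for z in (.081,.080,.079,.078,.077,.076):
    h=robot.move_linear([x,y,z],velocity=.01,threshold=30);robot.pause(.3)
    s=robot.get_state();print(z,h,round(s['time'],2),s['ee_pos'],s['force'],s['opening'])
    if h or s['force'][2]>24:break
robot.pause(1);s=robot.get_state();print(s['time'],s['ee_pos'],s['force'])
cv2.imwrite("pics/p2.png",snap("scene","",400,255,40,30,10))
E
```

```text
0.081 False 15.92 [ 0.5257 -0.4054  0.0825] [-6.82    5.746  26.7777] 0.023357579635335725
16.9167 [ 0.5257 -0.4053  0.0825] [-7.176   5.988  26.5354]
```

View pics/p2.png

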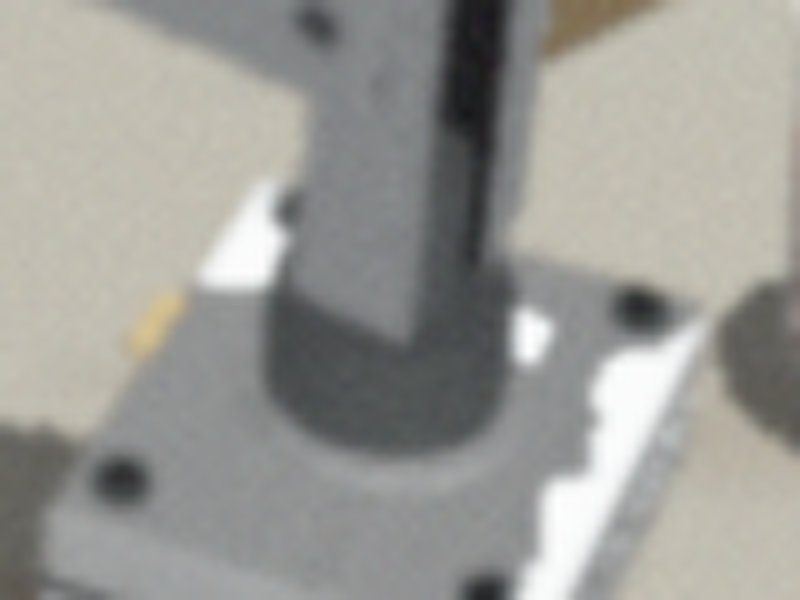

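It has reached the hard stop: 26.5 N steady for 1 s, no further travel, and TCP z 0.0825 equals the seat height plus the grip offset. In the picture the cap sits upright and flush on the shoulder.

```bash
python3 -c "
from rig import robot
robot.sign_off()"
```

```text
the job is handed in; nothing more can be done
```

I lifted the grey snap cap off the turntable by its stem, pressed it onto the vent stud until it clicked, and handed the job in with the gripper still holding it down. No verdict was reported.

- **Click:** the push rose to at least 6 N (I read it only every 2 mm) and dropped at TCP z ≈ 0.088 m. From my grip offset I expected the click nearer 0.086 m, and I did not resolve that 2 mm difference.
- **Seal ring:** after the click the push climbed at about 3 N per mm to a hard stop at TCP z 0.0825 m, which is where the cap should be fully home. It held there at 26.5 N for one second without moving.
- **Last picture:** the cap stands upright on the shoulder with no black ring visible.
- **Alignment:** the top camera was blocked by the arm at the mould, so I checked the fit only with the scene camera. About 9 N of sideways force remained at the end.
- **Bystanders:** the cast knob was standing when I last saw it, just after the lift. I did not re-check the pen, cup or bottle afterwards, but the carry path passed over everything with clearance and met no unexpected forces.

The clock stood at about 17 s of the 48 s allowed, and I viewed 9 pictures.

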